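# Rehang the keyhole bracket on its headed stud

### The arm

A 6-joint arm with a two-finger parallel gripper is mounted at the origin on the work surface. World frame = base frame: x ahead of the robot, y to its left, z up, the work surface at z = 0. Lengths are in m, angles in rad, forces in N, time in s.
With the tool pointing down it reaches from about 0.425 to 0.95 m from the base axis. Payload 14.7 kg.
Tool frame: the origin (TCP) lies at the very end of the fingers, on their centre line; the grasp point (between the pads) lies 19 mm behind it (grip_point_offset is the distance from the TCP to the grasp point, in m); z points along the fingers, y is the line along which they close (so a half turn about z gives the same grasp; the last joint's range is limited). The gripper opens to 85 mm and grips with 20 to 120 N. Pads are 22 mm wide; open, the fingers measure 114 mm over their backs; the gripper's body (76 mm by 85 mm) begins 54 mm behind the grasp point. The pads swing forward as they close: fully open they stand 13 mm farther back than shut.
Start: joints at [-1.359, 0.48, 1.596, -0, 1.065, -0.047], TCP at [0.166, -0.628, 0.204] pointing down, gripper open.
Joint ranges: [-2.75, 2.75], [-0.82, 2.05], [0.23, 2.67], [-1.56, 4.7], [0.09, 2.69], [-2.92, 2.92]. Speed limits (rad/s): [1.89, 1.89, 2.39, 3.01, 3.01, 3.01].

### API

Orientations are given as a 3x3 rotation matrix whose columns are the frame's x, y, z axes.
In Python, from station import * gives the robot as it stands. The module is installed in compiled form; this text tells all that it offers.
- The arm moves only by the shell command python3 -m pendant 'ROWS'. ROWS is a JSON object of lists of equal length, an entry for each row: "fingers": the finger opening in mm, from 0 to 85.4; "delta_pos": the shift along the tool's x, y, z in units of 30 mm (1.0 is 30 mm), a list of three; "twist": the turn, a rotation vector about the tool's x, y, z in rad, a list of three. A call has 1 to 12 rows; each row shifts and turns the commanded pose from where the row before left it, along the tool's axes as they then stand; what a row does not reach is not made up. A row lasts 1/10 s, in which the tool goes at most 50 mm and 8.59 degrees, less where a joint would pass 70% of its speed; a pose out of reach is approached as far as the arm can. A call is refused whole if a number of a shift passes 1 or a number of a turn 0.15, either way. A call with a gripper value outside its range is refused whole. The fingers move at their own pace and stop on an object; the grip force is fixed at half the most. Time passes only in rows, so rows that do not move let the fingers close. It gives the time, the measured TCP pose, the force, the opening and the grip force at its end, in the units of the state.
- sense(): the state, without advancing time (a new reading comes with each control period).
- capture(name): name is "side" or "top"; returns the picture (420x560x3 uint8, red, green, blue); there is no depth.
- calibration(name): a dict with "vertical_fov" (degrees; the focal length in pixels is half the picture's height over the tangent of half this angle, whatever the lens; pixels are square), "cx", "cy" (the principal point, pixels), "dist_coeffs" ([k1, k2, p1, p2, k3] as OpenCV has them; the pictures are not rectified), "R" (3x3) and "t" (3): a world point X has camera coordinates R X + t. Camera axes: x right, y down, z forward; pixel columns grow to the right and rows downward; lengths in m; the calibration is good to about 2 mm. A picture is of the moment at which its call begins. calibration takes no time and is no camera call.
- hand_in(): hands the job in; it is judged then, once.
Trained networks look in the newest picture that a camera, given by its name, has taken for a name from the list of things; names that differ only in an ending like _2 or _b are one class to them, and where a whole thing is asked for, a point or a joint stands for the part that bears it (a point fixed in the world has none). Each returns a list of dicts, best first, with "conf" (0 to 1); they miss things now and then, are a little off and sometimes report something else, mostly with a low value. They report only what shows in the picture. A call takes as long as a camera call. They do not tell look-alikes from the thing itself.
- masks_of(camera, name): "pixels" (420x560 bool, what is visible of it) and "uv" ([column, row] in pixels, amid what is visible of it).
- mark_of(camera, name): "uv" ([column, row] in pixels: a listed point, or the origin of a listed thing).
The state is a dict: "time": time; "joint_pos": joint angles; "dq": joint speeds; "joint_efforts": joint torques, N m; "tool_pos": TCP position; "tool_rot": TCP orientation; "wrist_force": force on the tool from outside, world axes, zero at the start; "ft_torque": the same for the moment, N m; "grip_width": opening from 0.0 (shut) to 1.0 (fully open); "finger_force": force on a finger pad.
Only numpy, scipy, OpenCV 4.12 (cv2) and the standard library are available. Lean on these libraries where they do the work, as an engineer would, in place of code of your own. Each camera call takes 0.05 s, during which the arm holds its last target. There are 200 camera calls.

### The job

Lift the steel bracket with the keyhole off the plain peg of its sloping stand, and hang it on the sloping stand that has the headed stud: press the large end of the keyhole over the stud's head until the plate lies flat, then slide the bracket down the slope until the stud is at the top end of the slot, leave it hanging straight, and let go. Leave the round gauge, the tumbler and the stud block where they are.

Things in the scene. Friction and masses are not known exactly. Their poses are not given: they have to be found in the camera images.
- bracket_grip (a point): Loose steel bracket: plate 150 x 70 x 5 mm, 0.3 to 0.55 kg, with an aluminium block on it, 30 (x) x 24 (y) mm, from 5 to 50 mm above the plate's underside. Point on the block's axis, 30 mm above that underside: grasp here, fingers on the y faces. Axes: x in the plate to its upper (keyhole) edge, 89 mm away (lower edge 61 mm); z out of the plate on the block's side. Starts hung on the plain peg.
- bracket_hole (a point): Centre of the keyhole's large end, in the plane of the plate's underside; axes as bracket_grip. The opening is an octagon 30 mm across flats. It lies 40 mm along +x and 30 mm along -z from bracket_grip. From its upper flat a slot 12 mm wide runs along +x.
- bracket_seat (a point): Where the axis of a stud or peg lies when it touches the top end of the keyhole's slot, in the plane of the plate's underside; axes as the bracket. It is 34 mm along +x from bracket_hole; the slot ends 4 mm beyond it.
- park_face: Sloping red sheet face, 110 mm wide, 170 mm along the slope, with a PLAIN peg 8 mm thick, no head, standing 22 mm square out of it; the bracket starts hung flat on it. Fixed. Origin at the peg's root, 25 mm below the upper edge; x up the slope, z out of the face along the peg (30 degrees from vertical, leaning away from the robot), y across.
- stud_face: A like sloping red face with the HEADED stud: neck 8 mm thick and 8 mm long, then a round head 20 mm across, 5 mm thick (13 mm in all). Starts empty. Fixed. Origin at the stud's root, 25 mm below the upper edge; x up the slope, z out of the face along the stud (30 degrees from vertical, leaning away from the robot), y across.
- gauge: Bystander: a small round steel gauge, 64 mm disc with a lug and a plain round hole, hanging on the plain peg of the third like stand, which stands beside the other two (the three stands are in any order). Origin on its underside between disc and lug.
- tumbler: Bystander: red steel drinking tumbler with a handle, 170 mm tall, 77 mm wide, at the left of the work. Origin at the centre of its underside.
- stud_block: Bystander: dark steel block 70 x 120 x 40 mm with threaded studs standing in it up to 94 mm high, beyond the stands. Origin at the centre of its underside.
Mind the look-alikes: they are no part of the job. Leave any pink or yellow look-alike of the part that bears bracket_grip alone. Leave any purple look-alike of the part that bears park_face alone.

How it is judged:
On the way:
1. the bracket is lifted clear of the plain peg (z of bracket_seat in the frame of park_face above 0.025 m), for 0.2 s.
At the end, for the whole second after the job is handed in: The bracket hangs on the headed stud, locked: the stud is within 8 mm of the top end of the keyhole's slot, the large end lies at least 20 mm down the slope from the stud, the plate lies flat on the face (within 5 degrees) and straight (within 11 degrees), at rest and released (distance between bracket_seat and stud_face below 0.008 m and x of bracket_hole in the frame of stud_face below -0.02 m and angle between the z axis of bracket_seat and the z axis of stud_face, either way round below 0.09 rad and angle between the x axis of bracket_seat and the x axis of stud_face, either way round below 0.2 rad and linear speed of bracket below 0.02 m/s); the robot touches nothing.
It fails at once if the gauge is shifted by more than 20 mm (distance of gauge from where it was at the start of the episode above 0.02 m).
It fails at once if the tumbler is shifted by more than 30 mm (distance of tumbler from where it was at the start of the episode above 0.03 m).
It fails at once if the stud block is shifted by more than 30 mm (distance of stud_block from where it was at the start of the episode above 0.03 m).
It also fails if it takes over 45 s, if anything falls off the work surface, if the arm or the gripper's body presses on something with over 40 N, if the wrist force passes 120 N, or if a joint passes its speed limit or range.

## Working session

There is one attempt and no reset: what is moved stays moved. The work goes in short steps, Python scripts to look and compute and a shell command to move; the robot and the scene stay as the last step left them, time stands still between calls to the robot, and variables do not carry over. Pictures are saved under pics/ and viewed, at most 10 in all, crops included, and the job is handed in when it is done.

```bash
mkdir -p pics
cat > h.py <<'E'
from station import *
import numpy as np, cv2
def cal(n):
    c=calibration(n); f=210/np.tan(np.radians(c["vertical_fov"])/2)
    return np.array([[f,0,c["cx"]],[0,f,c["cy"]],[0,0,1]]),np.array(c["dist_coeffs"],float),np.array(c["R"]),np.array(c["t"])
def tri(us,ut):
    P=[];p=[]
    for n,u in (("side",us),("top",ut)):
        K,d,R,t=cal(n); P.append(np.c_[R,t]); p.append(cv2.undistortPoints(np.array(u,float).reshape(1,1,2),K,d).reshape(2,1))
    X=cv2.triangulatePoints(P[0],P[1],p[0],p[1]); return (X[:3]/X[3]).ravel()
def proj(n,X):
    K,d,R,t=cal(n); return cv2.projectPoints(np.atleast_2d(np.array(X,float)),cv2.Rodrigues(R)[0],t,K,d)[0].reshape(-1,2)
E
python3 - <<'E'
from h import *
for n in("side","top"):
    im=capture(n); cv2.imwrite(f"pics/{n}0.png",im[:,:,::-1])
    K,d,R,t=cal(n); print(n,"f",K[0,0],"cam at",(-R.T@t).round(3),"fwd",R[2].round(2),d)
    for k in("bracket_grip","bracket_hole","bracket_seat","park_face","stud_face","gauge","tumbler","stud_block"):
        print(k,[(np.round(m["uv"]).tolist(),round(m["conf"],2)) for m in mark_of(n,k)])
print(sense())
E
```

```text
side f 473.1035443769149 cam at [-0.022  0.769  1.071] fwd [ 0.44 -0.5  -0.75] [-0.00134794  0.          0.          0.          0.        ]
bracket_grip [([231.0, 245.0], 0.97), ([199.0, 214.0], 0.9), ([289.0, 327.0], 0.88)]
bracket_hole [([246.0, 260.0], 0.79), ([250.0, 264.0], 0.69), ([210.0, 224.0], 0.68), ([272.0, 330.0], 0.63)]
bracket_seat [([249.0, 265.0], 0.81), ([258.0, 331.0], 0.81), ([224.0, 228.0], 0.8)]
park_face [([253.0, 263.0], 0.92), ([162.0, 262.0], 0.62)]
stud_face [([362.0, 165.0], 0.94)]
gauge [([333.0, 212.0], 0.72)]
tumbler [([192.0, 354.0], 0.56), ([251.0, 258.0], 0.4)]
stud_block [([256.0, 176.0], 0.92)]
top f 391.6540948968642 cam at [0.458 0.148 0.906] fwd [ 0.13 -0.03 -0.99] [-0.10050139  0.          0.          0.          0.        ]
bracket_grip [([217.0, 210.0], 0.97), ([245.0, 127.0], 0.76), ([182.0, 327.0], 0.63)]
bracket_hole [([248.0, 150.0], 0.94), ([180.0, 310.0], 0.88), ([212.0, 236.0], 0.69)]
bracket_seat [([250.0, 162.0], 0.91), ([206.0, 248.0], 0.86), ([174.0, 297.0], 0.84)]
park_face [([143.0, 161.0], 0.96), ([204.0, 248.0], 0.57)]
stud_fac
[... 255 characters left out ...]
5747036e-02]), 'dq': array([1.13499015e-03, 3.30376410e-04, 4.51515776e-04, 9.43036051e-04,
       1.90212333e-03, 5.94183531e-05]), 'joint_efforts': array([-3.69382964e-03, -9.50479460e+01, -4.30649328e+01, -7.94391326e-04,
        8.46176972e-04, -1.58727465e-05]), 'tool_pos': array([ 0.16635968, -0.62832552,  0.20388855]), 'tool_rot': array([[ 9.66707657e-01,  2.55883382e-01, -8.43752512e-07],
       [ 2.55883382e-01, -9.66707657e-01,  3.24629755e-05],
       [ 7.49107394e-06, -3.15981092e-05, -9.99999999e-01]]), 'wrist_force': array([-0.81936287, -0.36742271,  0.57164744]), 'ft_torque': array([-0.03149926, -0.02035877,  0.02773809]), 'finger_force': 0.0, 'grip_width': 0.9994610398937532}
```

View pics/side0.png

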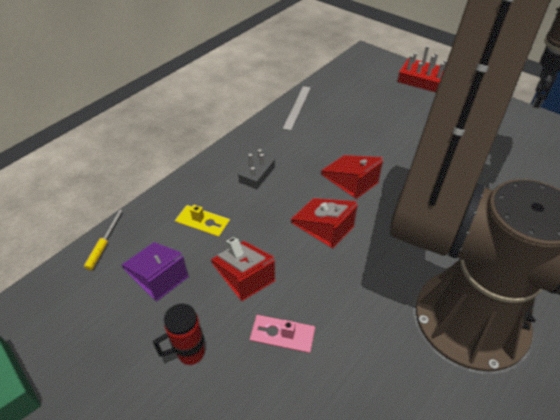

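View pics/top0.png

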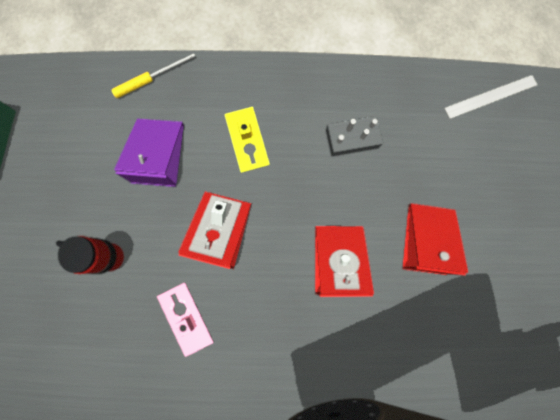

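The side view shows the grey bracket on its red stand, block near (235,247). The gauge stand is near (328,215) and the stud stand near (355,175), with the stud head at (363,163). In the top view these are at (217,210), (344,262) and (445,257).
Candidates for the bracket: grey on red, side (231,245) / top (217,210); yellow, (199,214) / (245,127); pink, (289,327) / (182,327). Candidates for park_face: the red stand, and the purple one at (162,262) / (143,161). I choose the grey steel bracket on the red stand and check it in crops.

Run:
```python
from h import *
s=cv2.imread("pics/side0.png");t=cv2.imread("pics/top0.png")
def c(im,x,y): return cv2.resize(im[y:y+75,x:x+100],(400,300),interpolation=cv2.INTER_CUBIC)
cv2.imwrite("pics/crops.png",np.vstack([np.hstack([c(s,195,228),c(s,305,140)]),np.hstack([c(t,165,190),c(t,385,200)])]))
for k,a,b in(("grip",(231,245),(217,210)),("seat",(249,265),(206,248)),("hole",(246,260),(212,236)),("park",(253,263),(204,248)),("stud",(362,165),(444,260))): print(k,tri(a,b).round(4))
```

```text
grip [0.5787 0.2633 0.0845]
seat [0.4972 0.2828 0.0879]
hole [0.5217 0.2715 0.0768]
park [0.4917 0.2813 0.1013]
stud [ 0.4802 -0.2197  0.089 ]
```

View pics/crops.png

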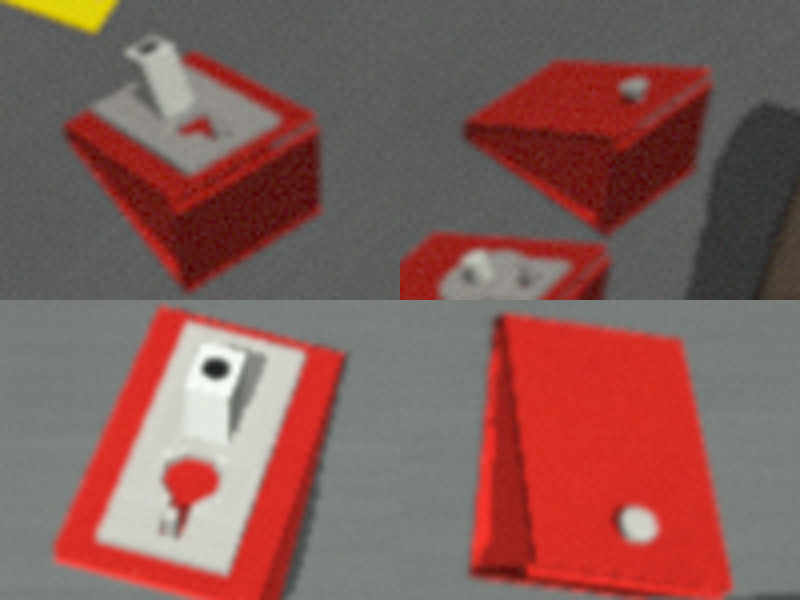

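The crops confirm the grey bracket on the red plain-peg stand, with its block-top hole at top view (219,207). The headed stud is on the right-hand stand, with its head at top view (444,256). Next I fit full poses from these corners.

```bash
cat >> h.py <<'E'
from scipy.optimize import least_squares
def frame(yaw,til=np.pi/6,g=0.):
    c,s=np.cos(yaw),np.sin(yaw); C,S=np.cos(til),np.sin(til)
    R=np.array([[-C*c,s,S*c],[-C*s,-c,S*s],[S,0,C]]); 
    return R@cv2.Rodrigues(np.array([0,0,g]))[0]
def fit(obs,x0,til=False):  # obs: (cam, local pt, uv)
    def r(p):
        R=frame(p[3],p[4] if til else np.pi/6); o=[]
        for n in("side","top"):
            L=np.array([a[1] for a in obs if a[0]==n],float); U=np.array([a[2] for a in obs if a[0]==n],float)
            if len(L): o.append((proj(n,L@R.T+p[:3])-U).ravel())
        return np.concatenate(o)
    q=least_squares(r,x0,loss="soft_l1"); return q.x,r(q.x).reshape(-1,2)
E
python3 - <<'E'
from h import *
S=lambda ox,oy,cx,cy:(lambda x,y:(ox+(x-cx)/4-.4,oy+(y-cy)/4-.4))
a,b,c,d=S(195,228,0,0),S(305,140,400,0),S(165,190,0,300),S(385,200,400,300)
m=1e-3*1
def o(n,f,l): return [(n,np.array(p)*m,f(*u)) for p,u in l]
br=o("side",a,[((15,-35,5),(190,175)),((15,35,5),(280,120)),((-135,-35,5),(93,105)),((-74,0,50),(150,47))])+o("top",c,[((-135,-35,5),(183,320)),((-135,35,5),(305,352)),((15,35,5),(228,577)),((15,-35,5),(95,540)),((-74,0,50),(216,368)),((-34,0,5),(190,480))])
pk=o("side",a,[((25,-55,0),(178,205)),((25,55,0),(316,120)),((-145,-55,0),(65,128)),((-145,55,0),(195,55))])+o("top",c,[((-145,-55,0),(160,308)),((-145,55,0),(345,352)),((25,-55,0),(57,553))])
st=o("side",b,[((25,-55,0),(615,140)),((25,55,0),(710,69)),((-145,-55,0),(467,125)),((-145,55,0),(555,62)),((0,0,13),(632,86))])+o("top",d,[((-145,-55,0),(505,316)),((-145,55,0),(683,340)),((25,55,0),(730,597)),((25,-55,0),(530,580)),((0,0,13),(637,524))])
for n,ob,x in(("bracket",br,[.5,.28,.09,0,.52]),("park",pk,[.5,.28,.09,0,.52]),("stud",st,[.48,-.22,.09,0,.52])):
  for til in(0,1):
    p,r=fit(ob,x if til else x[:4],til); print(n,p.round(4)); 
  print(r.round(1).tolist())
E
```

```text
bracket [ 0.4945  0.2791  0.0939 -0.2399]
bracket [ 0.4941  0.2793  0.0917 -0.2401  0.4907]
[[-0.9, -0.5], [-0.3, -0.2], [-1.3, -0.1], [-0.5, 0.3], [0.9, 0.2], [0.2, -0.1], [-0.0, -0.1], [0.3, 0.5], [-0.4, 1.2], [0.3, 0.3]]
park [ 0.4947  0.2773  0.0858 -0.2285]
park [ 0.4941  0.2775  0.0845 -0.2295  0.5009]
[[-1.4, 0.2], [0.0, -0.2], [-0.7, 0.1], [-0.2, -0.4], [0.2, 0.2], [0.1, 0.6], [0.5, 0.5]]
stud [ 0.4767 -0.2157  0.0919 -0.1316]
stud [ 0.4762 -0.216   0.0912 -0.126   0.5075]
[[-0.0, -0.1], [-0.0, 0.6], [-0.9, -0.8], [-0.1, -0.5], [0.6, 0.4], [-0.5, 0.2], [-0.4, 0.7], [0.3, -0.4], [0.6, -2.6], [-0.1, 1.3]]
```

```bash
cat >> h.py <<'E'
from scipy.spatial.transform import Rotation as Ro
def go(P,R,n=None):  # tool-axis totals (units of 30mm) and rotvec from the measured pose to P,R
    s=sense(); A=np.array(s["tool_rot"]); p=np.array(s["tool_pos"])
    w=Ro.from_matrix(A.T@R).as_rotvec(); 
    print("t",round(s["time"],2),"shift/30mm in present axes",(A.T@(P-p)/.03).round(2),"in final axes",(R.T@(P-p)/.03).round(2),"rot",w.round(3),"(same in both)")
PARK=(np.array([.4943,.2790,.0910]),frame(-.236)); STUD=(np.array([.4764,-.2158,.0910]),frame(-.130))
D=np.diag([-1,1,-1.])
def tool(F,seat,over=0.): # tool pose with bracket_seat at 'seat' in frame F; grip +over
    p,R=F; return p+R@(np.array(seat)+[-.074,0,.030+over-.019]), R@D
E
python3 -c "
from h import *
P,R=tool(PARK,[0,0,0],.12); print(P,R.round(3)); go(P,R)
P,R=tool(PARK,[0,0,0]); print(P)
print(tri((192,354),(90,256)))"
python3 -m pendant '{"fingers":[85,85,85,85,85,85,85,85,85,85,85,85],"delta_pos":[[0.97,-0.25,-0.27],[0.97,-0.25,-0.27],[0.97,-0.25,-0.27],[0.97,-0.25,-0.27],[0.97,-0.25,-0.27],[0.97,-0.25,-0.27],[0.97,-0.25,-0.27],[0.97,-0.25,-0.27],[0.97,-0.25,-0.27],[0.97,-0.25,-0.27],[0.97,-0.25,-0.27],[0.97,-0.25,-0.27]],"twist":[[0,0,0],[0,0,0],[0,0,0],[0,0,0],[0,0,0],[0,0,0],[0,0,0],[0,0,0],[0,0,0],[0,0,0],[0,0,0],[0,0,0]]}'
python3 -c "
from h import *
go(*tool(PARK,[0,0,0],.15)); print(sense()['tool_rot'].round(3))"
```

```text
[0.62029389 0.24870083 0.16744933] [[ 0.842 -0.234 -0.486]
 [-0.202 -0.972  0.117]
 [-0.5    0.    -0.866]]
t 0.9 shift/30mm in present axes [ 22.11 -24.39   1.22] in final axes [  7.43 -31.96  -2.89] rot [ 0.129 -0.513  0.483] (same in both)
[0.56195703 0.26272975 0.06352628]
[0.46450116 0.53895437 0.04689599]
time: 2.1
tool_pos: [0.482, -0.4512, 0.3015]
tool_rot: [[0.967, 0.256, 0.0], [0.256, -0.967, -0.0], [0.0, 0.0, -1.0]]
wrist_force: [-0.1, -0.1, 0.2]
grip_width: 1.0
finger_force: 0.0
t 2.1 shift/30mm in present axes [ 10.87 -21.14   3.6 ] in final axes [  1.39 -23.76   3.36] rot [ 0.13  -0.513  0.483] (same in both)
[[ 0.967  0.256  0.   ]
 [ 0.256 -0.967 -0.   ]
 [ 0.     0.    -1.   ]]
```

```bash
python3 -m pendant '{"fingers":[85,85,85,85,85,85,85,85,85,85,85,85],"delta_pos":[[0.5,-0.95,0],[0.5,-0.95,0],[0.4,-0.95,0],[0.3,-0.95,0],[0.2,-0.95,0],[0.1,-0.95,0],[0,-0.95,0],[0,-0.95,0],[0,-0.95,0],[0,-0.95,0],[0,-0.95,0],[0,-0.95,0]],"twist":[[0.022,-0.085,0.08],[0.022,-0.085,0.08],[0.022,-0.085,0.08],[0.022,-0.085,0.08],[0.022,-0.085,0.08],[0.022,-0.085,0.08],[0,0,0],[0,0,0],[0,0,0],[0,0,0],[0,0,0],[0,0,0]]}'
python3 -c "
from h import *
go(*tool(PARK,[0,0,0],.12)); print(sense()['joint_pos'].round(2))"
```

```text
time: 3.3
tool_pos: [0.5695, -0.1083, 0.2966]
tool_rot: [[0.844, -0.231, -0.484], [-0.199, -0.973, 0.119], [-0.498, -0.004, -0.867]]
wrist_force: [-0.0, -0.1, -0.5]
grip_width: 0.994
finger_force: 0.0
t 3.3 shift/30mm in present axes [  1.21 -11.95   4.32] in final axes [  1.17 -11.96   4.3 ] rot [-0.002 -0.002  0.004] (same in both)
[-0.24  0.64  1.2  -0.    1.82  1.56]
```

```bash
python3 -m pendant '{"fingers":[85,85,85,85,85,85,85,85,85,85,85,85],"delta_pos":[[0.1,-1,0.2],[0.1,-1,0.2],[0.1,-1,0.2],[0.1,-1,0.2],[0.1,-1,0.2],[0.1,-1,0.2],[0.1,-1,0.2],[0.1,-1,0.2],[0.1,-1,0.2],[0.1,-1,0.2],[0.1,-1,0.2],[0.1,-0.95,0.2]],"twist":[[0,0,0],[0,0,0],[0,0,0],[0,0,0],[0,0,0],[0,0,0],[0,0,0],[0,0,0],[0,0,0],[0,0,0],[-0.002,0,0.004],[0,-0.002,0]]}'
python3 -c "
from h import *
cv2.imwrite('pics/a.png',cv2.resize(capture('side')[150:300,130:330],(800,600))[:,:,::-1])
go(*tool(PARK,[0,0,0],.0)); print(sense()['joint_pos'].round(2))"
```

```text
time: 4.5
tool_pos: [0.648, 0.2421, 0.2172]
tool_rot: [[0.842, -0.234, -0.486], [-0.202, -0.972, 0.117], [-0.5, -0.0, -0.866]]
wrist_force: [-0.4, 0.7, -0.4]
grip_width: 0.994
finger_force: 0.0
t 4.55 shift/30mm in present axes [0.03 0.14 5.85] in final axes [0.02 0.14 5.85] rot [0.    0.001 0.003] (same in both)
[0.2  0.84 1.01 0.22 1.77 1.99]
```

View pics/a.png

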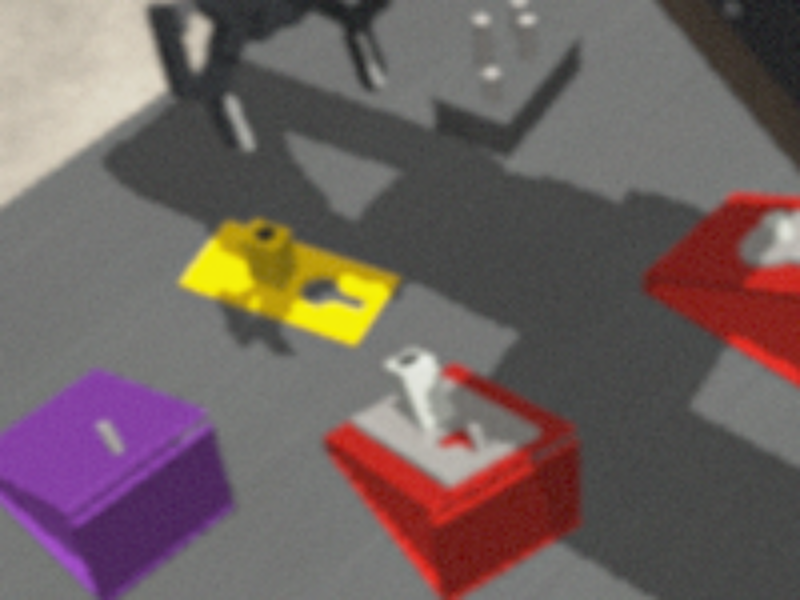

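```bash
python3 -m pendant '{"fingers":[85,85,85,85,85,85,85,85,85,85],"delta_pos":[[0,0.14,0.7],[0.02,0,0.7],[0,0,0.7],[0,0,0.7],[0,0,0.7],[0,0,0.7],[0,0,0.6],[0,0,0.5],[0,0,0.4],[0,0,0.15]],"twist":[[0,0,0.003],[0,0,0],[0,0,0],[0,0,0],[0,0,0],[0,0,0],[0,0,0],[0,0,0],[0,0,0],[0,0,0]]}'
python3 -c "
from h import *
ims=[cv2.resize(capture('side')[200:300,190:290],(400,400)),cv2.resize(capture('top')[165:265,160:260],(400,400))]
cv2.imwrite('pics/b.png',np.hstack(ims)[:,:,::-1])
go(*tool(PARK,[0,0,0],.0))"
```

```text
time: 5.55
tool_pos: [0.5612, 0.2569, 0.0643]
tool_rot: [[0.841, -0.236, -0.487], [-0.205, -0.972, 0.117], [-0.501, 0.002, -0.865]]
wrist_force: [0.3, -0.0, -0.1]
grip_width: 0.996
finger_force: 0.0
t 5.65 shift/30mm in present axes [-0.01 -0.19  0.06] in final axes [-0.01 -0.19  0.06] rot [ 0.     0.001 -0.003] (same in both)
```

View pics/b.png

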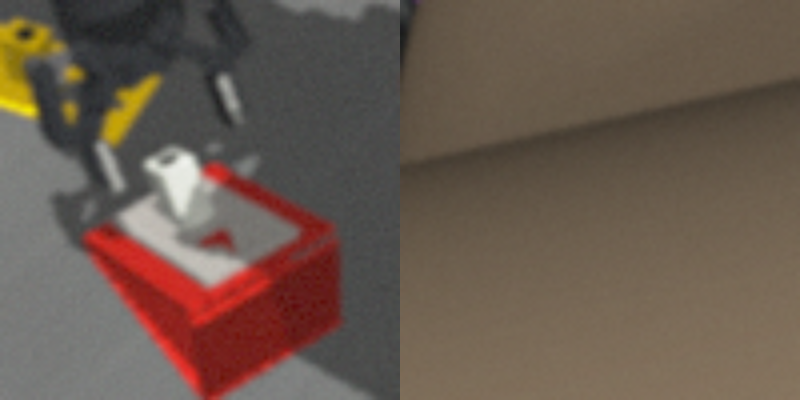

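```bash
python3 -c "
from h import *
s=sense();R=s['tool_rot'];p=s['tool_pos']
q=lambda X:((proj('side',X)-[190,200])*4).round(0).tolist()
print([q(p+R@np.array([0,y,-.013])) for y in(-.043,0,.043)])
F,B=PARK
print('block axis z5,24,50',[q(F+B@np.array([-.074,0,z])) for z in(.005,.024,.05)])
print([q(F+B@np.array([x,y,.005])) for x,y in((.015,-.035),(.015,.035),(-.135,-.035))])
for n in('bracket_grip','park_face'): print(n,[(((np.array(m['uv'])-[190,200])*4).round(),m['conf']) for m in mark_of('side',n)])
"
```

```text
[[[131.0, 220.0]], [[186.0, 189.0]], [[239.0, 159.0]]]
block axis z5,24,50 [[[189.0, 219.0]], [[180.0, 195.0]], [[166.0, 162.0]]]
[[[205.0, 283.0]], [[297.0, 229.0]], [[108.0, 221.0]]]
bracket_grip [(array([170., 184.]), 0.94), (array([33., 56.]), 0.84), (array([393., 511.]), 0.63)]
park_face [(array([-111.,  242.]), 0.7), (array([247., 239.]), 0.56)]
```

```bash
python3 -c "
from h import *
s=sense();R=s['tool_rot'];p=np.array([.648,.2421,.2172])
q=lambda X:((proj('side',X)-[130,150])*4).round(0).tolist()
for h in (-.013,-.03): print([q(p+R@np.array([0,y,h])) for y in(-.043,0,.043)])
im=capture('side'); cv2.imwrite('pics/c.png',cv2.resize(im[195:275,190:270],(600,600),interpolation=cv2.INTER_CUBIC)[:,:,::-1]); print(s['time'],s['tool_pos'])
"
```

```text
[[[265.0, 186.0]], [[324.0, 156.0]], [[382.0, 128.0]]]
[[[254.0, 161.0]], [[315.0, 132.0]], [[373.0, 103.0]]]
5.75 [0.56273127 0.25701449 0.06572194]
```

View pics/c.png

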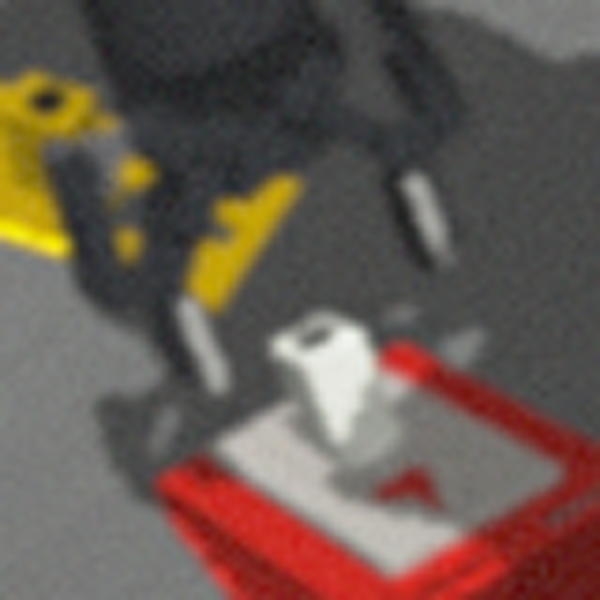

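```bash
python3 -m pendant '{"fingers":[85,85,85],"delta_pos":[[0,-0.19,0.05],[0,0,0],[0,0,0]],"twist":[[0,0,-0.003],[0,0,0],[0,0,0]]}'
python3 -c "
from h import *
go(*tool(PARK,[0,0,0],.0))
go(*tool(PARK,[0,0,0],.0))"
```

```text
time: 6.1
tool_pos: [0.5629, 0.2629, 0.064]
tool_rot: [[0.842, -0.233, -0.486], [-0.202, -0.972, 0.117], [-0.5, -0.0, -0.866]]
wrist_force: [-0.4, 0.5, -0.8]
grip_width: 0.998
finger_force: 0.0
t 6.1 shift/30mm in present axes [-0.02  0.01  0.03] in final axes [-0.02  0.01  0.03] rot [-0. -0.  0.] (same in both)
t 6.1 shift/30mm in present axes [-0.02  0.01  0.03] in final axes [-0.02  0.01  0.03] rot [-0. -0.  0.] (same in both)
```

Pose is on target, so I close the fingers and look. The fingers looked a little high in the side view.

```bash
python3 -m pendant '{"fingers":[40,10,0,0,0,0,0,0],"delta_pos":[[0,0,0],[0,0,0],[0,0,0],[0,0,0],[0,0,0],[0,0,0],[0,0,0],[0,0,0]],"twist":[[0,0,0],[0,0,0],[0,0,0],[0,0,0],[0,0,0],[0,0,0],[0,0,0],[0,0,0]]}'
python3 -c "
from h import *
im=capture('side'); cv2.imwrite('pics/d.png',cv2.resize(im[195:275,190:270],(600,600),interpolation=cv2.INTER_CUBIC)[:,:,::-1])
s=sense();R=s['tool_rot'];p=s['tool_pos']
q=lambda X:((proj('side',X)-[190,195])*7.5).round(0).tolist()
print([q(p+R@np.array([0,y,0])) for y in(-.012,0,.012)])
go(*tool(PARK,[0,0,0],.0))"
```

```text
time: 6.9
tool_pos: [0.5628, 0.2625, 0.0641]
tool_rot: [[0.842, -0.234, -0.486], [-0.202, -0.972, 0.117], [-0.5, 0.0, -0.866]]
wrist_force: [1.0, -3.7, 4.9]
grip_width: 0.264
finger_force: 60.3
[[[320.0, 448.0]], [[348.0, 432.0]], [[376.0, 416.0]]]
t 6.95 shift/30mm in present axes [-0.02 -0.    0.03] in final axes [-0.02 -0.    0.03] rot [ 0. -0.  0.] (same in both)
```

View pics/d.png

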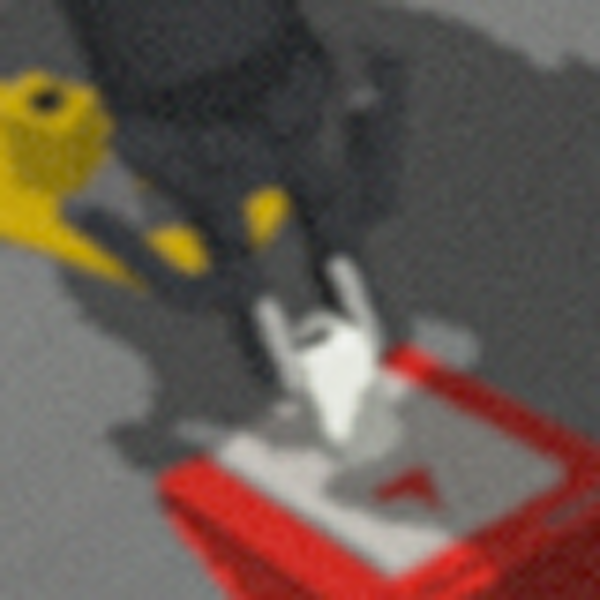

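```bash
python3 -m pendant '{"fingers":[0,0,0,0,0,0,0,0,0,0,0,0],"delta_pos":[[0,0,-0.2],[0,0,-0.3],[0,0,-0.4],[0,0,-0.5],[0,0,-0.6],[0,0,-0.6],[0,0,-0.6],[0,0,-0.6],[0,0,-0.6],[0,0,-0.4],[0,0,0],[0,0,0]],"twist":[[0,0,0],[0,0,0],[0,0,0],[0,0,0],[0,0,0],[0,0,0],[0,0,0],[0,0,0],[0,0,0],[0,0,0],[0,0,0],[0,0,0]]}'
python3 -c "
from h import *
go(*tool(STUD,[-.034,0,.08]))
im=capture('side'); cv2.imwrite('pics/e.png',cv2.resize(im[170:290,170:330],(800,600),interpolation=cv2.INTER_CUBIC)[:,:,::-1])
s=sense();R=s['tool_rot'];p=s['tool_pos'];S=p-(R@D)@np.array([-.074,0,.011])
q=lambda X:((proj('side',X)-[170,170])*5).round(0).tolist()
print('pred corners',[q(S+(R@D)@np.array(c)) for c in((.015,-.035,.0),(.015,.035,.0),(-.135,-.035,0),(-.034,0,0))])"
```

```text
time: 8.15
tool_pos: [0.6326, 0.2458, 0.1883]
tool_rot: [[0.842, -0.234, -0.486], [-0.203, -0.972, 0.117], [-0.5, 0.0, -0.866]]
wrist_force: [0.4, 0.1, -5.0]
grip_width: 0.268
finger_force: 59.8
t 8.15 shift/30mm in present axes [ 3.93 15.69  0.52] in final axes [ 2.48 15.93  1.36] rot [-0.053  0.    -0.092] (same in both)
pred corners [[[258.0, 261.0]], [[380.0, 196.0]], [[142.0, 205.0]], [[278.0, 210.0]]]
```

View pics/e.png

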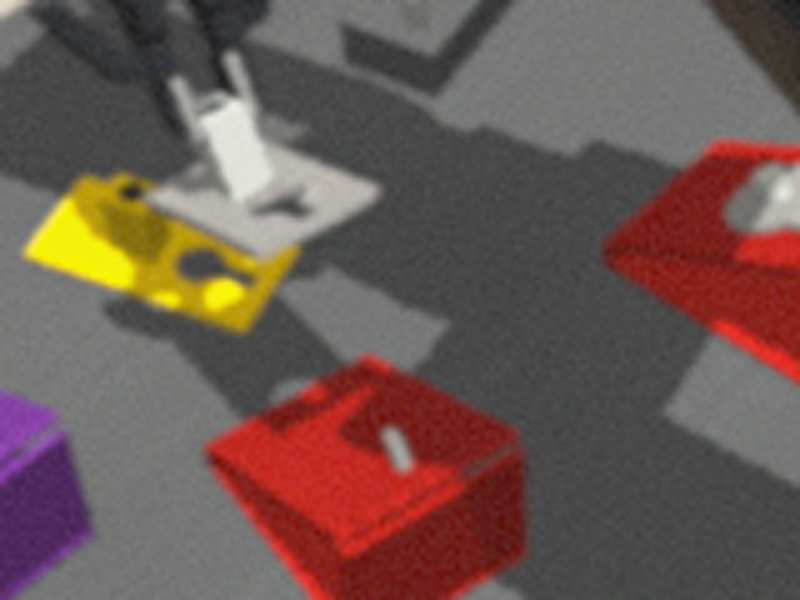

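The bracket is clear of the peg and sits in the grip as predicted, its upper corners at crop (262,258) and (380,190), within 1 px. Now I transfer it.

```bash
python3 -m pendant '{"fingers":[0,0,0,0,0,0,0,0,0,0,0,0],"delta_pos":[[0.2,0.5,0],[0.2,0.9,0],[0.2,0.9,0],[0.2,0.9,0],[0.2,0.9,0],[0.2,0.9,0],[0.2,0.9,0],[0.2,0.9,0],[0.2,0.9,0],[0.2,0.9,0],[0.2,0.9,0],[0.2,0.9,0]],"twist":[[-0.005,0,-0.009],[-0.005,0,-0.009],[-0.005,0,-0.009],[-0.005,0,-0.009],[-0.005,0,-0.009],[-0.005,0,-0.009],[-0.005,0,-0.009],[-0.005,0,-0.009],[-0.005,0,-0.009],[-0.005,0,-0.009],[-0.003,0,-0.002],[0,0,0]]}'
python3 -m pendant '{"fingers":[0,0,0,0,0,0,0,0],"delta_pos":[[0,0.9,0],[0,0.9,0],[0,0.8,0],[0,0.7,0],[0,0.5,0],[0,0.3,0],[0,0,0],[0,0,0]],"twist":[[0,0,0],[0,0,0],[0,0,0],[0,0,0],[0,0,0],[0,0,0],[0,0,0],[0,0,0]]}'
python3 -c "
from h import *
go(*tool(STUD,[-.034,0,.08]));
for n in('side','top'):
  capture(n)
  for k in('stud_face','bracket_grip','bracket_hole','bracket_seat'): print(n,k,[(m['uv'],round(m['conf'],2)) for m in mark_of(n,k)][:4])
print('pred stud',proj('side',STUD[0]),proj('top',STUD[0]))
"
```

```text
time: 9.4
tool_pos: [0.6381, -0.0735, 0.1515]
tool_rot: [[0.858, -0.129, -0.497], [-0.111, -0.992, 0.065], [-0.501, -0.0, -0.865]]
wrist_force: [0.2, 0.4, -5.3]
grip_width: 0.26
finger_force: 59.8
time: 10.2
tool_pos: [0.6231, -0.1934, 0.1523]
tool_rot: [[0.859, -0.129, -0.496], [-0.112, -0.992, 0.065], [-0.5, -0.001, -0.866]]
wrist_force: [0.7, 1.1, -4.6]
grip_width: 0.257
finger_force: 59.8
t 10.2 shift/30mm in present axes [0.5  1.38 1.11] in final axes [0.51 1.37 1.11] rot [-0.    -0.     0.001] (same in both)
side stud_face [([363.3, 164.6], 0.86)]
side bracket_grip [([196.7, 211.5], 0.83), ([289.1, 326.4], 0.77), ([319.1, 128.0], 0.69)]
side bracket_hole [([213.6, 225.7], 0.86), ([274.2, 332.3], 0.74), ([330.3, 136.2], 0.59)]
side bracket_seat [([220.9, 226.8], 0.83), ([340.6, 137.7], 0.81), ([259.2, 332.0], 0.72), ([192.9, 351.7], 0.22)]
top stud_face []
top bracket_grip [([182.3, 325.1], 0.75), ([241.7, 131.3], 0.59)]
top bracket_hole [([181.3, 309.1], 0.92), ([249.2, 147.6], 0.59)]
top bracket_seat [([253.9, 161.0], 0.93), ([175.9, 297.1], 0.67), ([208.4, 248.8], 0.22)]
pred stud [[364.22708309 165.31673927]] [[441.11254539 259.96563114]]
```

```bash
python3 -c "
from h import *
U={}
for n,(x,y) in(('side',(363,162)),('top',(444,256))):
    im=cv2.imread(f'pics/{n}0.png').astype(float); w=im[y-9:y+10,x-9:x+10]
    g=np.clip((np.minimum(w[:,:,1],w[:,:,0])-75)/60,0,1); yy,xx=np.mgrid[y-9:y+10,x-9:x+10]
    if n=='side': print((g*9).astype(int))
    U[n]=((xx*g).sum()/g.sum(),(yy*g).sum()/g.sum()); print(n,U[n],g.sum())
h=tri(U['side'],U['top']); R=STUD[1]
print('root',h-R@[0,0,.0125],'pred head',STUD[0]+R@[0,0,.013],'head',h, 'diff in stud frame mm',R.T@(h-STUD[0])*1e3)
P=STUD[0]+R@[0,0,.013]; print(proj('side',P),proj('top',P))
ims=cv2.resize(capture('side')[95:195,300:420],(720,600),interpolation=cv2.INTER_CUBIC); cv2.imwrite('pics/f.png',ims[:,:,::-1])
s=sense();B=s['tool_rot']@D;S=s['tool_pos']-B@np.array([-.074,0,.011])
q=lambda X:((proj('side',X)-[300,95])*6).round(0).tolist()
print('pred corners',[q(S+B@np.array(c)) for c in((.015,-.035,.005),(.015,.035,.005),(-.135,-.035,.005),(-.034,0,.005),(-.074,0,.05))])
"
```

```text
[[2 2 2 2 2 3 2 2 3 2 3 2 3 2 2 2 3 2 3]
 [1 1 1 1 2 2 2 2 2 2 3 3 3 2 3 3 3 3 3]
 [0 0 0 0 0 0 0 1 0 1 0 1 1 2 1 1 1 1 2]
 [0 0 0 0 0 0 0 0 0 0 0 0 0 0 0 0 0 0 0]
 [0 0 0 0 0 0 0 0 0 0 0 0 0 0 0 0 0 0 0]
 [0 0 0 0 0 0 0 0 0 0 0 0 0 0 0 0 0 0 0]
 [0 0 0 0 0 0 0 0 0 1 2 1 0 0 0 0 0 0 0]
 [0 0 0 0 0 0 0 2 5 7 8 7 2 0 0 0 0 0 0]
 [0 0 0 0 0 0 3 6 8 9 9 8 3 0 0 0 0 0 0]
 [0 0 0 0 0 0 2 4 6 6 7 4 0 0 0 0 0 0 0]
 [0 0 0 0 0 0 0 0 2 3 3 0 0 0 0 0 0 0 0]
 [0 0 0 0 0 0 0 0 0 0 1 0 0 0 0 0 0 0 0]
 [0 0 0 0 0 0 0 0 0 0 0 0 0 0 0 0 0 0 0]
 [0 0 0 0 0 0 0 0 0 0 0 0 0 0 0 0 0 0 0]
 [0 0 0 0 0 0 0 0 0 0 0 0 0 0 0 0 0 0 0]
 [0 0 0 0 0 0 0 0 0 0 0 0 0 0 0 0 0 0 0]
 [0 0 0 0 0 0 0 0 0 0 0 0 0 0 0 0 0 0 0]
 [0 0 0 0 0 0 0 0 0 0 0 0 0 0 0 0 0 0 0]
 [0 0 0 0 0 0 0 0 0 0 0 0 0 0 0 0 0 0 0]]
side (np.float64(363.6994117647058), np.float64(157.59941176470588)) 28.333333333333336
top (np.float64(444.2755721625408), np.float64(255.77160205511439)) 71.36666666666667
root [ 0.47637082 -0.21014271  0.1105252 ] pred head [ 0.48284515 -0.21664262  0.10225833] head [ 0.48256808 -0.21095292  0.12135051] diff in stud frame mm [10.42278279 -5.60577384 29.02815896]
[[363.0594503 161.5030892]] [[443.65190287 256.78157591]]
pred corners [[[209.0, 275.0]], [[307.0, 212.0]], [[15.0, 271.0]], [[191.0, 243.0]], [[111.0, 161.0]]]
```

View pics/f.png

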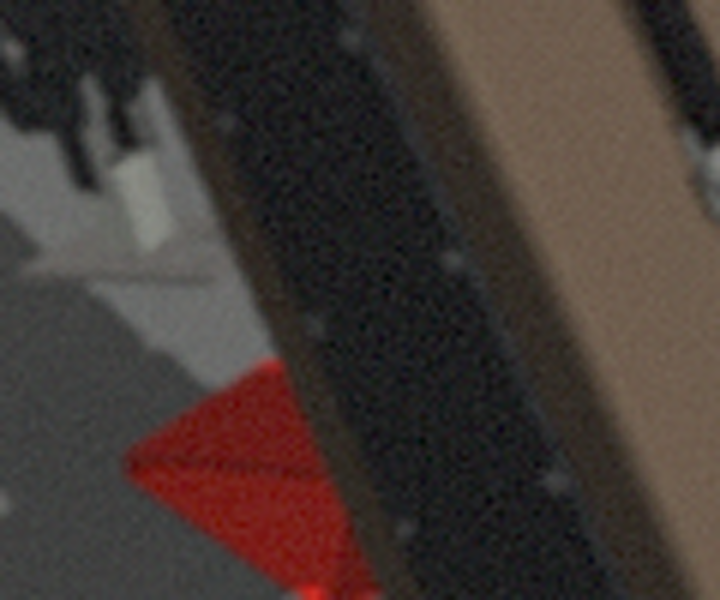

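```bash
python3 -c "
from h import *
h=tri((363.3,161.2),(444.28,255.77)); R=STUD[1]
print('head in STUD frame mm',(R.T@(h-STUD[0])*1e3).round(1))
s=sense(); B=s['tool_rot']@D; 
# same for the bracket on park: block-top hole & plate from picture e : refit held bracket from pic e corners
e=lambda x,y:(170+x/5-.4,170+y/5-.4)
p=np.array([.6326,.2458,.1883]); Rt=frame(-.236)
S=p-Rt@np.array([-.074,0,.011])
ob=[((.015,-.035,.005),e(264,256)),((.015,.035,.005),e(382,190)),((-.135,-.035,.005),e(147,200)),((-.034,0,.005),e(283,203))]
for l,u in ob: print((proj('side',S+Rt@np.array(l))[0]-u).round(1))
"
```

```text
head in STUD frame mm [-2.6  2.6 12.4]
[-1.7 -0.6]
[-0.7 -0.5]
[-1.4 -0.5]
[-1.5 -0.2]
```

I need the hole over the stud, so the seat target is at x = +34 mm, not -34. I recompute and hover, then look from the top.

```bash
cat >> h.py <<'E'
STUD=(STUD[0]+STUD[1]@np.array([-.0015,.001,0]),STUD[1])
E
python3 -c "
from h import *
go(*tool(STUD,[.034,0,.05]))"
```

```text
t 10.75 shift/30mm in present axes [-1.71  1.39  2.11] in final axes [-1.71  1.39  2.11] rot [-0. -0.  0.] (same in both)
```

```bash
python3 -m pendant '{"fingers":[0,0,0,0,0,0,0],"delta_pos":[[-0.3,0.2,0],[-0.5,0.4,0.3],[-0.5,0.4,0.5],[-0.4,0.39,0.7],[0,0,0.6],[0,0,0],[0,0,0]],"twist":[[0,0,0],[0,0,0],[0,0,0],[0,0,0],[0,0,0],[0,0,0],[0,0,0]]}'
python3 -c "
from h import *
go(*tool(STUD,[.034,0,.05]));
t=capture('top')[190:300,380:490]; s=capture('side')[110:210,290:390]
cv2.imwrite('pics/g.png',np.hstack([cv2.resize(t,(400,400),interpolation=cv2.INTER_CUBIC),cv2.resize(s,(400,400),interpolation=cv2.INTER_CUBIC)])[:,:,::-1])
for k in('stud_face','bracket_grip','bracket_hole'): print(k,[(m['uv'],round(m['conf'],2)) for m in mark_of('side',k)])
"
```

```text
time: 11.45
tool_pos: [0.5427, -0.2259, 0.1239]
tool_rot: [[0.859, -0.13, -0.495], [-0.112, -0.992, 0.065], [-0.5, -0.0, -0.866]]
wrist_force: [0.3, 0.1, -4.5]
grip_width: 0.26
finger_force: 59.7
t 11.45 shift/30mm in present axes [-0.   -0.01  0.03] in final axes [-0.   -0.01  0.03] rot [-0. -0.  0.] (same in both)
stud_face [([363.0, 167.1], 0.71)]
bracket_grip [([290.0, 324.1], 0.85), ([344.5, 139.7], 0.7)]
bracket_hole [([272.5, 328.3], 0.96), ([213.1, 225.3], 0.63), ([360.1, 149.9], 0.53)]
```

View pics/g.png

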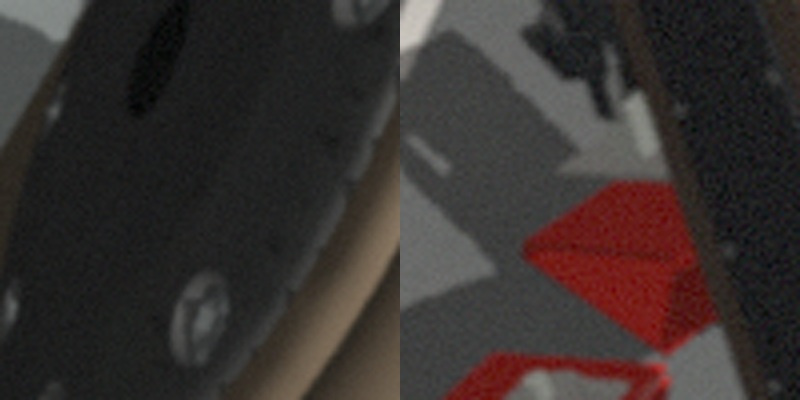

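The top view is hidden by the arm, and the side view shows only the stand's lower edge and part of the plate. I press on by force feedback.

```bash
python3 -m pendant '{"fingers":[0,0,0,0,0],"delta_pos":[[0,0,0.4],[0,0,0.4],[0,0,0.25],[0,0,0],[0,0,0]],"twist":[[0,0,0],[0,0,0],[0,0,0],[0,0,0],[0,0,0]]}'
python3 -m pendant '{"fingers":[0,0,0,0,0],"delta_pos":[[0,0,0.1],[0,0,0.1],[0,0,0.1],[0,0,0],[0,0,0]],"twist":[[0,0,0],[0,0,0],[0,0,0],[0,0,0],[0,0,0]]}'
python3 -c "
from h import *
go(*tool(STUD,[.034,0,.0]))
print(sense()['ft_torque'])"
```

```text
time: 12.2
tool_pos: [0.5268, -0.2236, 0.0958]
tool_rot: [[0.859, -0.13, -0.496], [-0.112, -0.992, 0.065], [-0.5, -0.0, -0.866]]
wrist_force: [0.0, 0.3, -5.2]
grip_width: 0.258
finger_force: 59.7
time: 12.7
tool_pos: [0.5224, -0.2231, 0.0882]
tool_rot: [[0.859, -0.129, -0.496], [-0.112, -0.992, 0.065], [-0.5, -0.0, -0.866]]
wrist_force: [-0.3, -0.2, -4.6]
grip_width: 0.26
finger_force: 59.8
t 12.7 shift/30mm in present axes [-0.01 -0.01  0.33] in final axes [-0.01 -0.01  0.33] rot [-0. -0.  0.] (same in both)
[-0.10694717 -0.82982418  0.00360047]
```

```bash
python3 -m pendant '{"fingers":[0,0,0,0],"delta_pos":[[0,0,0.1],[0,0,0.1],[0,0,0],[0,0,0]],"twist":[[0,0,0],[0,0,0],[0,0,0],[0,0,0]]}'
python3 -m pendant '{"fingers":[0,0,0,0],"delta_pos":[[0,0,0.07],[0,0,0.07],[0,0,0],[0,0,0]],"twist":[[0,0,0],[0,0,0],[0,0,0],[0,0,0]]}'
python3 -c "
from h import *
go(*tool(STUD,[.034,0,.0]))
print(sense()['ft_torque'])"
```

```text
time: 13.1
tool_pos: [0.5194, -0.2226, 0.0829]
tool_rot: [[0.859, -0.129, -0.496], [-0.112, -0.992, 0.065], [-0.5, -0.0, -0.866]]
wrist_force: [0.5, 0.4, -6.1]
grip_width: 0.264
finger_force: 59.8
time: 13.5
tool_pos: [0.5186, -0.2225, 0.0808]
tool_rot: [[0.86, -0.129, -0.494], [-0.112, -0.992, 0.064], [-0.498, 0.0, -0.867]]
wrist_force: [6.5, 1.7, 13.0]
grip_width: 0.262
finger_force: 62.1
t 13.5 shift/30mm in present axes [-0.02 -0.01  0.05] in final axes [-0.02 -0.01  0.05] rot [ 0.    -0.003  0.   ] (same in both)
[ 0.23778298 -0.00130018 -0.07258691]
```

```bash
python3 -m pendant '{"fingers":[0,0,0,0,0,0],"delta_pos":[[0,0,-0.03],[0.1,0,0],[0.1,0,0],[0.1,0,0],[0,0,0],[0,0,0]],"twist":[[0,0,0],[0,0,0],[0,0,0],[0,0,0],[0,0,0],[0,0,0]]}'
python3 -c "
from h import *
go(*tool(STUD,[.0,0,.0]))
s=sense();print(s['ft_torque'],s['tool_rot'].T@s['wrist_force'])"
```

```text
time: 14.1
tool_pos: [0.5256, -0.2237, 0.0767]
tool_rot: [[0.859, -0.129, -0.496], [-0.112, -0.992, 0.064], [-0.5, 0.0, -0.866]]
wrist_force: [1.3, 0.6, 12.1]
grip_width: 0.263
finger_force: 61.8
t 14.1 shift/30mm in present axes [ 0.84 -0.02  0.05] in final axes [ 0.84 -0.02  0.05] rot [ 0. -0.  0.] (same in both)
[-0.03527475  0.61349469  0.07457552] [ -5.04657805  -0.76196881 -11.07050104]
```

```bash
python3 -m pendant '{"fingers":[0,0,0,0,0,0],"delta_pos":[[0.1,0,-0.01],[0.1,0,0],[0.1,0,0],[0.1,0,0],[0,0,0],[0,0,0]],"twist":[[0,0,0],[0,0,0],[0,0,0],[0,0,0],[0,0,0],[0,0,0]]}'
python3 -c "
from h import *
go(*tool(STUD,[.0,0,.0]))
s=sense();print(s['ft_torque'],s['tool_rot'].T@s['wrist_force'])"
```

```text
time: 14.7
tool_pos: [0.5361, -0.225, 0.0706]
tool_rot: [[0.859, -0.129, -0.496], [-0.112, -0.992, 0.064], [-0.5, 0.0, -0.866]]
wrist_force: [1.4, 0.4, 6.9]
grip_width: 0.262
finger_force: 61.4
t 14.7 shift/30mm in present axes [ 0.43 -0.01  0.05] in final axes [ 0.43 -0.01  0.05] rot [ 0. -0.  0.] (same in both)
[-0.1229088   0.25045238  0.06621813] [-2.28431264 -0.59890629 -6.65231654]
```

```bash
python3 -m pendant '{"fingers":[0,0,0,0,0],"delta_pos":[[0.1,0,0],[0.1,0,0],[0.1,0,0],[0,0,0],[0,0,0]],"twist":[[0,0,0],[0,0,0],[0,0,0],[0,0,0],[0,0,0]]}'
python3 -c "
from h import *
s=sense();print(s['tool_rot'].T@s['wrist_force'])"
python3 -m pendant '{"fingers":[0,0,0,0],"delta_pos":[[0.07,0,0],[0.05,0,0],[0,0,0],[0,0,0]],"twist":[[0,0,0],[0,0,0],[0,0,0],[0,0,0]]}'
python3 -c "
from h import *
go(*tool(STUD,[.0,0,.0]))
s=sense();print(s['ft_torque'],s['tool_rot'].T@s['wrist_force'])"
```

```text
time: 15.2
tool_pos: [0.5439, -0.226, 0.0661]
tool_rot: [[0.859, -0.129, -0.496], [-0.112, -0.992, 0.064], [-0.5, 0.0, -0.866]]
wrist_force: [1.6, -0.1, 8.5]
grip_width: 0.263
finger_force: 61.4
[-2.87531769 -0.07514214 -8.16273987]
time: 15.6
tool_pos: [0.5468, -0.2264, 0.0644]
tool_rot: [[0.859, -0.129, -0.496], [-0.112, -0.992, 0.065], [-0.5, 0.0, -0.866]]
wrist_force: [1.1, -1.1, 8.7]
grip_width: 0.257
finger_force: 61.4
t 15.6 shift/30mm in present axes [ 0.02 -0.01  0.05] in final axes [ 0.02 -0.01  0.05] rot [0. 0. 0.] (same in both)
[-0.07768393  0.51743621  0.08672632] [-3.31089903  0.92585253 -8.12341313]
```

```bash
python3 -m pendant '{"fingers":[0,0,0,0],"delta_pos":[[0.04,0,0],[0.03,0,0],[0,0,0],[0,0,0]],"twist":[[0,0,0],[0,0,0],[0,0,0],[0,0,0]]}'
python3 -c "
from h import *
s=sense();print(s['tool_rot'].T@s['wrist_force'])"
python3 -m pendant '{"fingers":[0,0,0,0],"delta_pos":[[0.04,0,0],[0.03,0,0],[0,0,0],[0,0,0]],"twist":[[0,0,0],[0,0,0],[0,0,0],[0,0,0]]}'
python3 -c "
from h import *
go(*tool(STUD,[.0,0,.0]))
s=sense();print(s['ft_torque'],s['tool_rot'].T@s['wrist_force'])"
```

```text
time: 16.0
tool_pos: [0.5474, -0.2265, 0.064]
tool_rot: [[0.857, -0.13, -0.498], [-0.112, -0.992, 0.065], [-0.503, 0.0, -0.865]]
wrist_force: [-7.1, 1.1, 17.7]
grip_width: 0.261
finger_force: 61.9
[-15.09705152  -0.18082125 -11.69743473]
time: 16.4
tool_pos: [0.5476, -0.2265, 0.0639]
tool_rot: [[0.856, -0.13, -0.501], [-0.112, -0.992, 0.066], [-0.505, -0.0, -0.863]]
wrist_force: [-14.7, 2.3, 28.8]
grip_width: 0.266
finger_force: 62.5
t 16.4 shift/30mm in present axes [-0.01 -0.01  0.05] in final axes [-0.01 -0.01  0.05] rot [-0.     0.006  0.   ] (same in both)
[0.34052278 4.16222705 0.04464606] [-27.44011841  -0.40668452 -17.32338817]
```

The stud is at the slot's end, within 1 mm of the prediction. I relax the push and release.

```bash
python3 -m pendant '{"fingers":[0,0,0],"delta_pos":[[-0.08,0,-0.01],[0,0,0],[0,0,0]],"twist":[[0,0,0],[0,0,0],[0,0,0]]}'
python3 -m pendant '{"fingers":[28,34,45,60,85,85,85],"delta_pos":[[0,0,0],[0,0,0],[0,0,0],[0,0,0],[0,0,0],[0,0,0],[0,0,0]],"twist":[[0,0,0],[0,0,0],[0,0,0],[0,0,0],[0,0,0],[0,0,0],[0,0,0]]}'
python3 -m pendant '{"fingers":[85,85,85,85,85,85,85,85,85,85,85],"delta_pos":[[0,0,-0.2],[0,0,-0.4],[0,0,-0.6],[0,0,-0.8],[0,0,-0.8],[0,0,-0.8],[0,0,-0.8],[0,0,-0.8],[0,0,-0.8],[0,0,0],[0,0,0]],"twist":[[0,0,0],[0,0,0],[0,0,0],[0,0,0],[0,0,0],[0,0,0],[0,0,0],[0,0,0],[0,0,0],[0,0,0],[0,0,0]]}'
python3 -c "
from h import *
S,R=STUD
for n in('side','top'):
  capture(n)
  for k,l in(('bracket_grip',(-.074,0,.03)),('bracket_hole',(-.034,0,0)),('bracket_seat',(0,0,0))): print(n,k,'pred',proj(n,S+R@np.array(l)).round(),[(np.round(m['uv']).tolist(),round(m['conf'],2)) for m in mark_of(n,k)])
"
```

```text
time: 16.7
tool_pos: [0.5474, -0.2265, 0.064]
tool_rot: [[0.858, -0.13, -0.498], [-0.112, -0.992, 0.065], [-0.502, 0.0, -0.865]]
wrist_force: [-6.2, 0.9, 12.7]
grip_width: 0.264
finger_force: 61.4
time: 17.4
tool_pos: [0.5486, -0.2264, 0.0629]
tool_rot: [[0.859, -0.129, -0.496], [-0.112, -0.992, 0.065], [-0.5, -0.0, -0.866]]
wrist_force: [-0.4, -0.1, -1.1]
grip_width: 0.995
finger_force: 0.0
time: 18.5
tool_pos: [0.6382, -0.2381, 0.2194]
tool_rot: [[0.859, -0.129, -0.495], [-0.112, -0.992, 0.064], [-0.499, 0.0, -0.867]]
wrist_force: [0.0, -0.7, -0.8]
grip_width: 0.995
finger_force: 0.0
side bracket_grip pred [[344. 155.]] [([199.0, 213.0], 0.9), ([286.0, 326.0], 0.77), ([344.0, 155.0], 0.62)]
side bracket_hole pred [[356. 165.]] [([273.0, 329.0], 0.96), ([213.0, 225.0], 0.94), ([359.0, 164.0], 0.85), ([255.0, 175.0], 0.74)]
side bracket_seat pred [[364. 165.]] [([222.0, 230.0], 0.87), ([367.0, 165.0], 0.82), ([258.0, 326.0], 0.74)]
top bracket_grip pred [[442. 224.]] [([184.0, 326.0], 0.79), ([246.0, 132.0], 0.78)]
top bracket_hole pred [[439. 246.]] [([179.0, 306.0], 0.9), ([248.0, 149.0], 0.61), ([211.0, 246.0], 0.27)]
top bracket_seat pred [[441. 259.]] [([254.0, 165.0], 0.9), ([177.0, 297.0], 0.78)]
```

```bash
python3 -c "
from station import *
print(hand_in())"
```

```text
the job is handed in; nothing more can be done
None
```

The bracket is off the plain peg and hanging on the headed stud, with the stud at the top end of the slot, and the gripper is open and clear. I handed the job in just after 18.5 s of the 45 s. After release, the side camera's marks for the bracket were within about 3 pixels of where they should be. The arm blocked the top camera's view of the bracket, and the hand-in returned no verdict.

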